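Take the clogged filter cassette out of the spray extractor

TASK

Take the clogged filter out of the spray extractor: pinch both red tabs of the latch knob and turn it a quarter turn anticlockwise to the end, so that it clicks locked open, then draw the cassette by its orange pull right out of the bay onto the loading shelf and let go of it there. Then take it afresh round its body, carry it level so that no dust spills, and set it down gently, flat in the empty cream tray, either way round. Leave the paints, brush, jar, palette and models where they are.

Things in the scene. Friction and masses are not known exactly. Their poses are not given: they have to be found in the camera images.
- extractor: Grey bench-top spray extractor, fixed. Origin on the table below the middle of the filter bay's mouth; z up; +x points from the mouth into the machine, so the filter slides out towards -x. Bay 150 mm deep, 62 wide, roof top 93 mm above the table. Fan housing beyond x 150, 165 high. The latch knob stands at x -20, y -118 on a pod (top 45 mm above the table, x -72 to 60, y -168 to -64).
- bay_mouth (a point): Middle of the bay mouth's sill, 30 mm above the table, axes as the extractor's. From here the loading shelf runs out to x -175 mm: flat, 44 mm wide (narrower than the cassette), its top level with the sill and the bay's floor.
- latch_grip (a point): On the knob's upright axis, 92 mm above the table, half-way up its two dark red release tabs; turns with the knob. Tabs on its +x and -x sides: ribbed plates 26 mm wide, 34 high, 60 mm over their outer faces, 45 when fully squeezed (sprung, about 8 N each). Between them the black knob body, 31 (x) by 60 mm (y), round-ended. At its foot a notched steel ring 94 mm across, top 58 mm above the table.
- latch (a joint): Turn of the latch knob, rad: 0 closed, 1.571 open (end stop), opening anticlockwise seen from above; light friction (0.05 N m). It turns only while both tabs are squeezed in over 5 mm each, and locks at either end as they spring out. A steel arm, 62 to 74 mm above the table, reaches 104 mm along the knob's +y: closed it lies across the bay mouth, open it points out beside the shelf.
- tab_a (a joint): How far the tab on the knob's +x side is squeezed in, m: 0 sprung out, 0.0075 fully in.
- tab_b (a joint): How far the tab on the knob's -x side is squeezed in, m: 0 sprung out, 0.0075 fully in.
- cassette_center (a point): Centre of the filter cassette's dark body, 150 mm (its x) by 56 (y) by 50 high, pink pleats on top, 0.28 to 0.56 kg. z up; -x is its front end, with the orange pull. At the start it is home in the bay, resting on its floor with its centre 65 mm inside the mouth; drawn 140 mm it is clear of the bay, whose roof stops it being lifted before. It balances about this centre.
- cassette_pull (a point): Middle of the neck of the orange pull, 91 mm from the cassette's centre along its -x and 27 mm above its underside. Neck 14 mm wide (the cassette's y), 34 high (10 to 44 mm above the underside), 32 long, ending in a flange 24 wide and 8 thick. Cassette and pull are 190 mm long together.
- tray_floor (a point): Middle of the floor of the empty cream enamel tray with dark red rim: inside 278 mm (its x) by 138 (its y), walls 4 mm thick and 18 high above the floor, floor 4.5 mm above the table. Loose, 0.9 kg.
- bottle_a_mid (a point): Bystander, loose: dropper paint bottle, 32 mm across, 88 high, dark red; point at its middle.
- bottle_b_mid (a point): Bystander, loose: dropper paint bottle, 32 mm across, 88 high, pink; point at its middle.
- rinse_jar_mid (a point): Bystander, loose: open glass rinsing jar, 72 mm across, 85 high; point at its middle.
- diorama_mid (a point): Bystander, loose: miniature scene on a cream board 110 x 170 mm with twig posts up to 75 mm high; point 20 mm above the table.
- holder_mid (a point): Bystander, loose: wooden painting handle, 52 mm across, 110 high with the grey figure on it; point 35 mm above the table.
- brush_mid (a point): Bystander, loose: slim artist's brush lying flat, 185 mm long; point near its middle.
- palette_mid (a point): Bystander, loose: round white ceramic palette, 90 mm across, 10 high; point at its middle.
There are look-alikes about, which are no part of the job. There is more than one size of the part that bears cassette_center; the job needs the smallest.

How it is judged:
On the way, in this order (a step that is already met when the one before it is completed fails the run):
1. the latch knob is turned open and its tabs have sprung out again (value of joint latch above 1.45 rad and value of joint each of tab_a, tab_b below 0.0015 m), for 0.2 s.
2. the cassette is drawn out of the bay (centre at least 68 mm outside the mouth), lies on the loading shelf at rest, and nothing of the robot touches it (x of cassette_center in the frame of extractor below -0.068 m and z of cassette_center in the frame of extractor between 0.05 and 0.06 m and contact force between cassette and the arm below 0.2 N and contact force between cassette and the fingers below 0.2 N and linear speed of cassette below 0.02 m/s and angular speed of cassette below 0.1 rad/s), for 0.2 s.
3. the cassette is lifted off the shelf (20 mm or more), held by the fingers round its body, not by its pull (z of cassette_center in the frame of extractor above 0.075 m and contact force between cassette_c0 and the fingers above 1 N), for 0.1 s.
At the end, for the whole second after the job is handed in: The latch knob is still locked open (over 1.45 rad, tabs sprung out to within 1.5 mm), and the cassette lies released and still, flat (within 0.06 rad) on the floor of the tray (its centre 20 to 30 mm above the tray's floor, within 66 mm along and 45 mm across the tray's middle) (all of step 1 and angle between cassette_center's own z axis and vertical below 0.06 rad and z of cassette_center in the frame of tray_floor between 0.02 and 0.03 m and x of cassette_center in the frame of tray_floor between -0.066 and 0.066 m and y of cassette_center in the frame of tray_floor between -0.045 and 0.045 m and linear speed of cassette below 0.02 m/s and angular speed of cassette below 0.1 rad/s); the robot touches nothing.
It fails at once if the cassette tilts more than 0.35 rad (20 degrees): dust spills (angle between cassette_center's own z axis and vertical above 0.35 rad).
It fails at once if the cassette is dropped or slammed into the tray (over 45 N between them) (contact force between cassette and tray above 45 N).
It fails at once if a paint, brush, jar, palette or model is moved more than 30 mm (distance of any of bottle_a_mid, bottle_b_mid, rinse_jar_mid, diorama_mid, holder_mid, brush_mid, palette_mid from where it was at the start of the episode above 0.03 m).
It also fails if it takes over 58 s, if anything falls off the work surface, if the arm or the gripper's body presses on something with over 40 N, if the wrist force passes 120 N, or if a joint passes its speed limit or range.

ROBOT

A 7-joint arm with a two-finger parallel gripper is mounted at the origin on the work surface. World frame = base frame: x ahead of the robot, y to its left, z up, the work surface at z = 0. Lengths are in m, angles in rad, forces in N, time in s.
With the tool pointing down it reaches from about 0.425 to 0.875 m from the base axis. Payload 4.7 kg.
Tool frame: the origin (TCP) lies at the very end of the fingers, on their centre line; the grasp point (between the pads) lies bot.grip_depth behind it (bot.grip_depth is the distance from the TCP to the grasp point, in m); z points along the fingers, y is the line along which they close (so a half turn about z gives the same grasp; the last joint's range is limited). The gripper opens to 87 mm and grips with 3 to 60 N. Pads are 19 mm wide; open, the fingers measure 117 mm over their backs; the gripper's body (75 mm by 190 mm) begins 51 mm behind the grasp point.
Start: joints at [-1.124, 0.321, -0.07, 1.45, 0.023, 1.371, -0.057], TCP at [0.273, 0.59, 0.223] pointing down, gripper open.
Joint ranges: [-2.86, 2.86], [-0.3, 2.09], [-1.38, 1.24], [0.06, 2.45], [-1.56, 4.7], [0.09, 2.05], [-2.69, 2.69]. Speed limits (rad/s): [2.57, 2.57, 3.14, 3.14, 3.14, 3.14, 3.14].

INTERFACE

Orientations are given as a rotation vector (axis times angle).
In Python, from rig import bot, vision gives the robot as it stands.
- The arm moves only by the shell command python3 -m inch 'ROWS'. ROWS is JSON, a list of rows, each a list of 3 entries, a list of its own where there are three numbers: the closure, from 0 (fully open) to 1 (shut), then the shift along the world's x, y, z in cm, then the turn, a rotation vector about the world's x, y, z in rad. A call has 1 to 8 rows; each row is the pose to reach, as a shift and turn from the pose commanded when the call began; what a row does not reach only later rows make up. A row lasts 1/12 s, in which the tool goes at most 41.7 mm and 7.16 degrees, less where a joint would pass 70% of its speed; a pose out of reach is approached as far as the arm can. A call with a gripper value outside its range is refused whole. The fingers move at their own pace and stop on an object; the grip force is fixed at half the most. Time passes only in rows, so rows that repeat a pose let the fingers close. It gives the time, the measured TCP pose, the force and the opening at its end, in the units of the state.
- bot.sense(): the state, without advancing time (a new reading comes with each control period).
- vision.grab_frame(name): name is "scene" or "top" or "wrist"; returns the picture (384x512x3 uint8, red, green, blue); there is no depth.
- vision.camera_info(name): a dict with "camera_matrix" (3x3 intrinsics, pixels), "extrinsics" (4x4, takes a point from world to camera coordinates). Camera axes: x right, y up, looking along -z (the intrinsics and any distortion apply to the point x, -y, -z); pixel columns grow to the right and rows downward; lengths in m; the calibration is good to about 2 mm. A picture is of the moment at which its call begins: read the wrist's pose just before it. camera_info takes no time and is no camera call; for the wrist camera it gives the pose at the moment of the call.
- bot.finish_job(): hands the job in, once; it reports no verdict.
The state is a dict: "time_s": time; "q": joint angles; "joint_vel": joint speeds; "effort": joint torques, N m; "eef_pos": TCP position; "orientation": TCP orientation; "ft_force": force on the tool from outside, world axes, zero at the start; "wrist_torque": the same for the moment, N m; "width": finger opening in m.
Only numpy, scipy, OpenCV 4.12 (cv2) and the standard library are available. Lean on these libraries where they do the work, as an engineer would, in place of code of your own. Each camera call takes 0.05 s, during which the arm holds its last target. There are 200 camera calls.

## Working session

There is one attempt and no reset: what is moved stays moved. The work goes in short steps, Python scripts to look and compute and a shell command to move; the robot and the scene stay as the last step left them, time stands still between calls to the robot, and variables do not carry over. Pictures are saved under pics/ and viewed, on a budget of 10 in all, crops included, one or two more only if the job needs it, and the job is handed in when it is done.

```bash
mkdir -p pics; ls; python3 - <<'E'
from rig import bot, vision
import cv2,json
print(bot.sense(), bot.grip_depth)
for n in("scene","top"):
    im=vision.grab_frame(n); cv2.imwrite(f"pics/{n}0.png",im[:,:,::-1]); i=vision.camera_info(n); print(n,i)
E
```

```text
pics
{'time_s': 0.0, 'q': array([-1.12391758,  0.32182972, -0.07011656,  1.45165956,  0.02261215,
        1.37078269, -0.05686724]), 'joint_vel': array([ 0.00018119, -0.00011626,  0.00162791,  0.00017766,  0.00026845,
        0.00103954,  0.00105603]), 'effort': array([ 6.51388964e-04, -4.91282952e+01, -4.03383784e-01, -3.12533498e+01,
       -6.38823118e-02,  4.36074135e-02,  1.99848596e-04]), 'eef_pos': array([0.2724101 , 0.58956552, 0.22146515]), 'orientation': array([-6.74301049e-01, -3.06805656e+00,  2.93099754e-03]), 'ft_force': array([-0.36087788,  0.08367054, -0.52719704]), 'wrist_torque': array([ 0.04941994,  0.00236334, -0.01006734]), 'width': 0.08672863878116363} 0.0187
scene {'camera_matrix': array([[414.7632095 ,   0.        , 247.47577116],
       [  0.        , 414.7632095 , 188.87618531],
       [  0.        ,   0.        ,   1.        ]]), 'extrinsics': array([[-0.15932566,  0.98702156,  0.02009426,  0.17545542],
       [-0.67749556, -0.12412123,  0.72497841,  0.25231536],
       [ 0.71806344,  0.10189389,  0.68847842, -1.62129947],
       [ 0.        ,  0.        ,  0.        ,  1.        ]])}
top {'camera_matrix': array([[428.89220321,   0.        , 255.75155834],
       [  0.        , 428.89220321, 198.75800025],
       [  0.        ,   0.        ,   1.        ]]), 'extrinsics': array([[-0.00657141, -0.99989429, -0.01297009, -0.08750512],
       [ 0.99462737, -0.00787571,  0.10321997, -0.49643705],
       [-0.10331121, -0.01222211,  0.99457399, -1.44747956],
       [ 0.        ,  0.        ,  0.        ,  1.        ]])}
```

View pics/scene0.png

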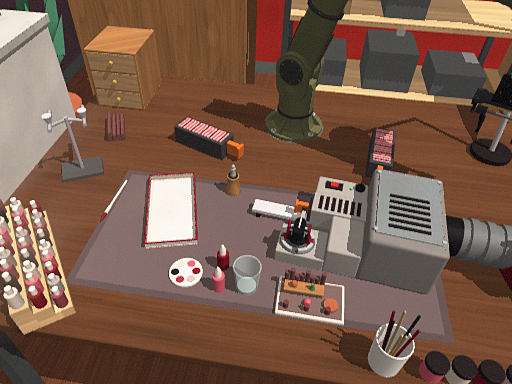

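View pics/top0.png

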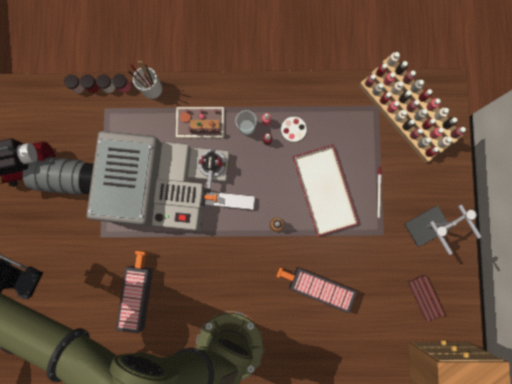

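Top view: the extractor is at left with its mouth facing right. The knob is at (211,160), the shelf at (237,202), and the tray at (326,190). 

Things that could be taken for the cassette, by top-view pixel: the one in the bay with its orange pull at (212,198), a loose one at (133,295), and another loose one at (322,289). I choose the one in the bay, by the description (home in the bay, smallest), and will check it in a close crop.

```bash
cat > h.py <<'E'
import numpy as np, cv2
from rig import bot, vision
def ray(n,u,v,i=None):
    i=i or vision.camera_info(n); K=i["camera_matrix"];E=i["extrinsics"]
    p=np.linalg.inv(K)@[u,v,1]; d=E[:3,:3].T@np.array([p[0],-p[1],-p[2]]); return -E[:3,:3].T@E[:3,3],d
def onz(n,u,v,z,i=None):
    c,d=ray(n,u,v,i); return c+d*(z-c[2])/d[2]
def proj(n,P,i=None):
    i=i or vision.camera_info(n); K=i["camera_matrix"];E=i["extrinsics"]
    c=E[:3,:3]@np.array(P)+E[:3,3]; q=K@[c[0],-c[1],-c[2]]; return q[:2]/q[2]
E
python3 - <<'E'
from h import *
a=cv2.imread("pics/top0.png")[135:240,150:270]; b=cv2.imread("pics/scene0.png")[180:280,240:340]
a=cv2.resize(a,None,fx=4,fy=4,interpolation=2)[:400]; b=cv2.resize(b,(320,320),interpolation=2)
c=np.zeros((420,800,3),np.uint8); c[:400,:480]=a; c[:320,480:]=b
cv2.imwrite("pics/crop1.png",c)
# tray by rim colour / shelf
im=cv2.imread("pics/top0.png"); hsv=cv2.cvtColor(im,cv2.COLOR_BGR2HSV)
m=cv2.inRange(hsv,(10,5,150),(40,90,255))
n,l,s,ce=cv2.connectedComponentsWithStats(m)
for k in range(1,n):
    if s[k,4]>150: 
        r=cv2.minAreaRect(np.argwhere(l==k)[:,::-1].astype(np.float32)); print(s[k],r, onz("top",*r[0],.0045).round(3), [onz("top",*p,.0045)[:2].round(3).tolist() for p in cv2.boxPoints(r)])
E
```

```text
[175 107  49  31 315] ((199.0, 122.0), (30.0, 48.0), 90.0) [0.774 0.109 0.004] [[0.83, 0.195], [0.828, 0.024], [0.719, 0.024], [0.72, 0.194]]
[281 116  26  26 369] ((293.5, 128.5), (25.0, 25.0), 90.0) [ 0.747 -0.226  0.004] [[0.793, -0.182], [0.792, -0.271], [0.701, -0.269], [0.702, -0.181]]
[ 98 133  54  15 279] ((124.144287109375, 138.4269561767578), (13.907867431640625, 53.27456283569336), 86.34777069091797) [0.717 0.375 0.004] [[0.737, 0.472], [0.747, 0.282], [0.697, 0.278], [0.686, 0.467]]
[ 163  143   38   86 1515] ((183.22093200683594, 185.5540771484375), (34.72746658325195, 83.93925476074219), 4.289153099060059) [0.546 0.163 0.004] [[0.405, 0.232], [0.701, 0.215], [0.69, 0.092], [0.395, 0.112]]
[195 148  15  30 155] ((201.9809112548828, 162.75784301757812), (12.114956855773926, 28.99463653564453), 4.236394882202148) [0.627 0.098 0.004] [[0.577, 0.122], [0.68, 0.115], [0.677, 0.073], [0.574, 0.08]]
[ 296  148   60   86 3090] ((325.5373840332031, 190.5195770263672), (79.46045684814453, 39.37229919433594), 72.6459732055664) [ 0.525 -0.334  0.004] [[0.639, -0.229], [0.68, -0.362], [0.413, -0.437], [0.373, -0.307]]
[213 193  42  16 449] ((233.4207305908203, 200.71340942382812), (40.528377532958984, 13.030921936035156), 6.34019136428833) [ 0.492 -0.013  0.004] [[0.477, 0.06], [0.523, 0.055], [0.506, -0.086], [0.461, -0.08]]
```

View pics/crop1.png

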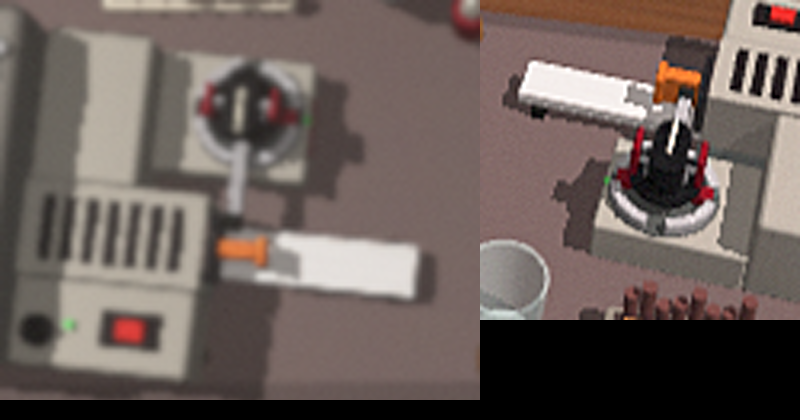

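```bash
python3 - <<'E'
from h import *
im=cv2.imread("pics/top0.png"); hsv=cv2.cvtColor(im,cv2.COLOR_BGR2HSV)
m=cv2.inRange(hsv,(0,0,175),(180,40,255)); m[:, :222]=0;m[:,262:]=0;m[:188]=0;m[215:]=0
P=np.argwhere(m)[:,::-1].astype(np.float32); W=np.array([onz("top",*p,.03)[:2] for p in P],np.float32)
r=cv2.minAreaRect(W); print("shelf",r); bx=cv2.boxPoints(r); print(bx.round(3).tolist())
vx=cv2.fitLine(W,cv2.DIST_L2,0,.01,.01).ravel(); print("axis",vx)
# roof yaw edges
# ring: light grey pixels around knob
g=im[140:190,185:240]; h=cv2.cvtColor(g,cv2.COLOR_BGR2GRAY)
c=cv2.HoughCircles(cv2.resize(h,None,fx=4,fy=4,interpolation=2),cv2.HOUGH_GRADIENT,1,100,param1=100,param2=20,minRadius=46,maxRadius=66)
if c is not None:
  for x,y,R in c[0][:3]:
    u,v=x/4-.375+185,y/4-.375+140; print("ring",u,v,R/4,onz("top",u,v,.055))
# red tabs
mr=cv2.inRange(hsv,(0,120,50),(8,255,255))|cv2.inRange(hsv,(170,120,50),(180,255,255))
mr[:145]=0;mr[180:]=0;mr[:,:190]=0;mr[:,232:]=0
n,l,s,ce=cv2.connectedComponentsWithStats(mr)
for k in range(1,n): print("red",s[k],ce[k],onz("top",*ce[k],.1).round(4))
mo=cv2.inRange(hsv,(8,150,120),(22,255,255)); mo[:190]=0;mo[212:]=0;mo[:,:195]=0;mo[:,225:]=0
q=np.argwhere(mo)[:,::-1].mean(0); print("pull",q,onz("top",*q,.07))
E
```

```text
shelf ((0.48941799998283386, -0.027607165277004242), (0.1093263328075409, 0.04242073372006416), 83.83732604980469)
[[0.4620000123977661, -0.07999999821186066], [0.5049999952316284, -0.08399999886751175], [0.515999972820282, 0.024000000208616257], [0.4740000069141388, 0.028999999165534973]]
axis [ 0.13208523  0.99123836  0.4894137  -0.03037364]
red [217 157   7   8  23] [219.13043478 161.47826087] [0.6123 0.0277 0.1   ]
red [202 158   1   1   1] [202. 158.] [0.6245 0.0843 0.1   ]
red [200 160   3   3   8] [201.125 161.125] [0.614  0.0871 0.1   ]
pull [210.15909091 197.15909091] [0.49769186 0.06033739 0.07      ]
```

Close crop: the bay cassette's orange pull stands in the mouth at about top pixel (210,197), behind the closed latch arm, so it is the right one. The knob sits with its red tabs to left and right. I'm moving over the knob. The turn is −2.81 rad, so the wrist keeps range for the quarter turn.

```bash
python3 -m inch '[[0,[12,-18,4],[0,0,-0.95]],[0,[12,-18,4],[0,0,-0.95]],[0,[12,-18,4],[0,0,-0.95]],[0,[12,-18,4],[0,0,-0.95]],[0,[12,-18,4],[0,0,-0.95]],[0,[12,-18,4],[0,0,-0.95]],[0,[12,-18,4],[0,0,-0.95]],[0,[12,-18,4],[0,0,-0.95]]]' && python3 -m inch '[[0,[12,-18,0],[0,0,-0.95]],[0,[12,-18,0],[0,0,-0.95]],[0,[12,-18,0],[0,0,-0.95]],[0,[12,-18,0],[0,0,-0.95]],[0,[12,-18,0],[0,0,-0.95]],[0,[12,-18,0],[0,0,-0.95]],[0,[12,-18,0],[0,0,-0.95]],[0,[12,-18,0],[0,0,-0.95]]]' && python3 -m inch '[[0,[10.4,-17,0],[0,0,-0.91]],[0,[10.4,-17,0],[0,0,-0.91]],[0,[10.4,-17,0],[0,0,-0.91]],[0,[10.4,-17,0],[0,0,-0.91]],[0,[10.4,-17,0],[0,0,-0.91]],[0,[10.4,-17,0],[0,0,-0.91]],[0,[10.4,-17,0],[0,0,-0.91]],[0,[10.4,-17,0],[0,0,-0.91]]]'
cat > look.py <<'E'
import sys,pickle
from h import *
n,f=sys.argv[1:3]
s=bot.sense(); i=vision.camera_info(n); im=vision.grab_frame(n); cv2.imwrite(f"pics/{f}.png",im[:,:,::-1]); pickle.dump(i,open(f"pics/{f}.pkl","wb"))
print(s["time_s"],s["eef_pos"].round(4),s["orientation"].round(4),s["q"].round(2))
E
python3 look.py wrist w1
```

```text
time_s: 0.77
eef_pos: [0.3939, 0.4084, 0.2628]
orientation: [2.014, 2.411, 0.0]
ft_force: [-0.4, 0.6, -0.0]
width: 0.0868
time_s: 1.43
eef_pos: [0.5132, 0.2283, 0.2622]
orientation: [2.894, 1.223, -0.001]
ft_force: [-0.2, 0.1, -0.0]
width: 0.0868
time_s: 2.1
eef_pos: [0.6166, 0.0589, 0.2618]
orientation: [3.136, -0.171, -0.002]
ft_force: [0.4, -0.1, 0.2]
width: 0.0869
2.1 [0.6166 0.0589 0.2618] [ 3.1362e+00 -1.7090e-01 -2.0000e-03] [-0.61  0.26  0.58  1.49 -0.14  1.43 -1.71]
```

View pics/w1.png

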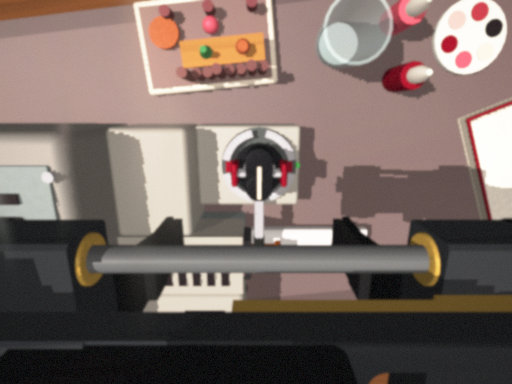

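Wrist view: the knob ring is centred near (259,163), the tabs at (231,174) and (286,174), and the arm runs straight down to the bay. The machine looks square to the image.

```bash
python3 - <<'E'
from h import *; import pickle
i=pickle.load(open("pics/w1.pkl","rb")); im=cv2.imread("pics/w1.png"); hsv=cv2.cvtColor(im,cv2.COLOR_BGR2HSV)
mr=cv2.inRange(hsv,(0,120,50),(8,255,255))|cv2.inRange(hsv,(170,120,50),(180,255,255))
mr[:140]=0;mr[205:]=0;mr[:,:215]=0;mr[:,310:]=0
n,l,s,ce=cv2.connectedComponentsWithStats(mr)
for k in range(1,n):
  if s[k,4]>15: print("red",s[k],ce[k],onz("w",*ce[k],.1,i).round(4))
g=cv2.cvtColor(im,cv2.COLOR_BGR2GRAY)[110:220,200:320]
c=cv2.HoughCircles(g,cv2.HOUGH_GRADIENT,1,100,param1=100,param2=15,minRadius=30,maxRadius=42)
if c is not None:
  for x,y,R in c[0]: print("ring",x+200,y+110,R,onz("w",x+200,y+110,.056,i).round(4), "expR",i["camera_matrix"][0,0]*.047/( -(i["extrinsics"]@[.616,.06,.056,1])[2]))
# pod edges: bottom/top & right corner points at z .045
for u,v in((299,126),(298,204),(196,126)): print(onz("w",u,v,.045,i).round(4))
print("ext x dir from pod edges", [np.degrees(np.arctan2(*(onz("w",*a,.045,i)-onz("w",*b,.045,i))[:2])) for a,b in(((196,126),(299,126)),)])
# stripe top: white line (259,165)-(259,197); for height
print(proj("w",[.616,.06,.092],i),proj("w",[.616,.06,.115],i))
E
```

```text
red [226 159  13  27 221] [232.91402715 170.21719457] [0.6251 0.0844 0.1   ]
red [279 159  14  28 230] [284.3173913  170.96521739] [0.6181 0.028  0.1   ]
ring 260.5 166.5 39.2 [0.6174 0.0541 0.056 ] expR 37.520441341867034
[0.6609 0.0011 0.045 ]
[0.5593 0.0098 0.045 ]
[0.6749 0.1284 0.045 ]
ext x dir from pod edges [np.float64(6.256684360037311)]
[255.79530058 174.30408728] [255.71616634 178.96813711]
```

```bash
python3 -m inch '[[0,[0.1,-0.3,-4],[0,0,0]],[0,[0.1,-0.3,-8],[0,0,0]],[0,[0.1,-0.3,-12],[0,0,0]],[0,[0.1,-0.3,-15],[0,0,0]],[0,[0.1,-0.3,-17],[0,0,0]],[0,[0.1,-0.3,-18.6],[0,0,0]],[0,[0.1,-0.3,-18.6],[0,0,0]]]' && python3 -m inch '[[1,[0,0,0],[0,0,0]],[1,[0,0,0],[0,0,0]],[1,[0,0,0],[0,0,0]],[1,[0,0,0],[0,0,0]],[1,[0,0,0],[0,0,0]],[1,[0,0,0],[0,0,0]],[1,[0,0,0],[0,0,0]]]'
```

```text
time_s: 2.73
eef_pos: [0.6143, 0.0571, 0.0722]
orientation: [3.136, -0.157, -0.012]
ft_force: [-0.2, -1.2, -0.6]
width: 0.087
time_s: 3.32
eef_pos: [0.6183, 0.0571, 0.0777]
orientation: [-3.137, 0.159, -0.002]
ft_force: [-0.9, -1.0, 5.1]
width: 0.0486
```

```bash
python3 -m inch '[[1,[0,0,0],[0,0,0]],[1,[0,0,0],[0,0,0]],[1,[0,0,0],[0,0,0]],[1,[0,0,0],[0,0,0]]]'
```

```text
time_s: 3.65
eef_pos: [0.6183, 0.0569, 0.0782]
orientation: [-3.137, 0.159, -0.002]
ft_force: [-1.6, -0.0, 7.6]
width: 0.0428
```

```bash
python3 -m inch '[[1,[0,0,0],[0,0,0.1]],[1,[0,0,0],[0,0,0.2]],[1,[0,0,0],[0,0,0.3]],[1,[0,0,0],[0,0,0.4]],[1,[0,0,0],[0,0,0.5]],[1,[0,0,0],[0,0,0.6]],[1,[0,0,0],[0,0,0.7]],[1,[0,0,0],[0,0,0.8]]]'; python3 -c "
from rig import bot
s=bot.sense();print(s['wrist_torque'],s['q'].round(2))"
```

```text
time_s: 4.32
eef_pos: [0.6181, 0.0576, 0.0782]
orientation: [-2.948, -1.082, -0.002]
ft_force: [-2.2, 0.9, 8.3]
width: 0.0427
[ 0.1300686   0.73595851 -0.06156275] [-0.46  0.38  0.4   1.71 -0.16  1.09 -0.88]
```

```bash
python3 -m inch '[[1,[0,0,0],[0,0,0.1]],[1,[0,0,0],[0,0,0.2]],[1,[0,0,0],[0,0,0.3]],[1,[0,0,0],[0,0,0.4]],[1,[0,0,0],[0,0,0.5]],[1,[0,0,0],[0,0,0.6]],[1,[0,0,0],[0,0,0.7]],[1,[0,0,0],[0,0,0.79]]]'; python3 -c "
from rig import bot
s=bot.sense();print(s['wrist_torque'],s['q'].round(2))"; python3 -m inch '[[1,[0,0,0],[0,0,0.05]],[1,[0,0,0],[0,0,0.05]]]';python3 -c "
from rig import bot
s=bot.sense();print(s['wrist_torque'],s['q'].round(2))"
```

```text
time_s: 4.98
eef_pos: [0.6175, 0.058, 0.0782]
orientation: [-2.305, -2.133, -0.002]
ft_force: [-4.1, 1.0, 9.3]
width: 0.0427
[ 0.10767867  1.03680421 -0.52810472] [-0.35  0.37  0.26  1.7  -0.11  1.08 -0.13]
time_s: 5.15
eef_pos: [0.6175, 0.0579, 0.0781]
orientation: [-2.257, -2.182, -0.003]
ft_force: [-3.7, 1.4, 8.8]
width: 0.0424
[ 0.27849899  0.93286609 -1.28768733] [-0.34  0.37  0.25  1.7  -0.11  1.08 -0.09]
```

The torque rose at the end stop. I'm releasing and lifting.

```bash
python3 -m inch '[[0,[0,0,0],[0,0,0]],[0,[0,0,0],[0,0,0]],[0,[0,0,0],[0,0,0]],[0,[0,0,0],[0,0,0]],[0,[0,0,0],[0,0,0]],[0,[0,0,0],[0,0,0]]]'; python3 -m inch '[[0,[0,0,3],[0,0,0]],[0,[0,0,7],[0,0,-0.05]],[0,[-3,0,11],[0,0,-0.05]],[0,[-7,0,15],[0,0,-0.05]],[0,[-11,0,15],[0,0,-0.05]],[0,[-15,0,15],[0,0,-0.05]],[0,[-18,0,15],[0,0,-0.05]],[0,[-18,0,15],[0,0,-0.05]]]'; python3 look.py wrist w2; python3 look.py top t2
```

```text
time_s: 5.65
eef_pos: [0.6173, 0.0567, 0.0758]
orientation: [2.256, 2.186, -0.002]
ft_force: [-0.3, -0.6, -0.2]
width: 0.0748
time_s: 6.32
eef_pos: [0.4311, 0.0568, 0.2259]
orientation: [-2.306, -2.129, 0.004]
ft_force: [-0.0, 0.0, -1.5]
width: 0.0869
6.3167 [0.4311 0.0568 0.2259] [-2.306  -2.1287  0.004 ] [-0.44 -0.15  0.22  1.95  0.03  1.34 -0.3 ]
6.3667 [0.4341 0.057  0.2264] [-2.3079e+00 -2.1298e+00 -2.0000e-04] [-0.44 -0.15  0.22  1.94  0.03  1.34 -0.3 ]
```

View pics/w2.png

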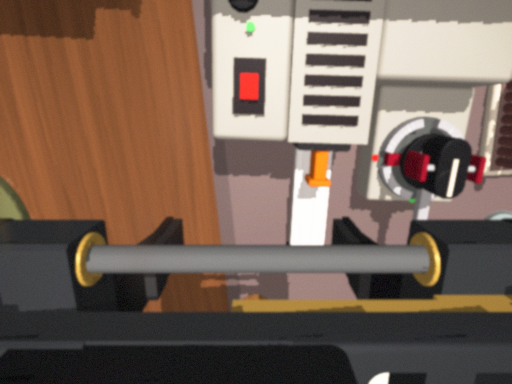

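Wrist view: the latch arm now points out beside the shelf (422,205) with the green lamp lit. The pull is free, with its neck at about (320,163) and flange at about (318,183).

```bash
python3 - <<'E'
from h import *; import pickle
i=pickle.load(open("pics/w2.pkl","rb")); im=cv2.imread("pics/w2.png"); hsv=cv2.cvtColor(im,cv2.COLOR_BGR2HSV)
mo=cv2.inRange(hsv,(8,150,90),(24,255,255)); mo[:140]=0;mo[195:]=0;mo[:,:300]=0;mo[:,340:]=0
for v in range(148,192,4):
  x=np.where(mo[v])[0]
  if len(x): print(v,x.min(),x.max(), onz("w",x.min(),v,.074,i)[:2].round(4),onz("w",x.max()+1,v,.074,i)[:2].round(4))
ms=cv2.inRange(hsv,(0,0,200),(180,40,255)); 
for v in(200,220,240):
  x=np.where(ms[v,280:340])[0]+280; print("shelf",v,onz("w",x.min(),v,.03,i)[:2].round(4),onz("w",x.max()+1,v,.03,i)[:2].round(4))
print(proj("w",[.617,.057,.115],i), proj("w",[.617,.057,.13],i))
for z in(.11,.12,.13,.14): print(z,onz("w",455,180,z,i).round(3))
E
```

```text
152 312 327 [0.4908 0.0783] [0.5076 0.077 ]
156 312 327 [0.4907 0.0741] [0.5075 0.0728]
160 311 327 [0.4895 0.0699] [0.5074 0.0685]
164 311 326 [0.4893 0.0656] [0.5063 0.0643]
168 311 326 [0.4892 0.0613] [0.5062 0.0599]
172 311 325 [0.489  0.0569] [0.505  0.0557]
176 306 325 [0.4835 0.053 ] [0.5049 0.0513]
180 307 328 [0.4844 0.0485] [0.5081 0.0466]
184 309 330 [0.4864 0.0438] [0.5102 0.042 ]
shelf 200 [0.4725 0.0131] [0.5174 0.0095]
shelf 220 [ 0.4699 -0.0135] [ 0.5144 -0.017 ]
shelf 240 [ 0.4659 -0.041 ] [ 0.5112 -0.0445]
[456.58428119 170.31406609] [467.49920048 173.72937665]
0.11 [0.62  0.046 0.11 ]
0.12 [0.613 0.049 0.12 ]
0.13 [0.607 0.052 0.13 ]
0.14 [0.6   0.055 0.14 ]
```

```bash
python3 -m inch '[[0,[4,0.4,0],[0,0,-0.02]],[0,[6.5,0.6,-3],[0,0,-0.02]],[0,[6.5,0.6,-7],[0,0,-0.02]],[0,[6.5,0.6,-11],[0,0,-0.02]],[0,[6.5,0.6,-14],[0,0,-0.02]],[0,[6.5,0.6,-16],[0,0,-0.02]],[0,[6.5,0.6,-17.7],[0,0,-0.02]],[0,[6.5,0.6,-17.7],[0,0,-0.02]]]' && python3 -m inch '[[1,[0,0,0],[0,0,0]],[1,[0,0,0],[0,0,0]],[1,[0,0,0],[0,0,0]],[1,[0,0,0],[0,0,0]],[1,[0,0,0],[0,0,0]],[1,[0,0,0],[0,0,0]],[1,[0,0,0],[0,0,0]],[1,[0,0,0],[0,0,0]]]'&& python3 -m inch '[[1,[0,0,0],[0,0,0]],[1,[0,0,0],[0,0,0]],[1,[0,0,0],[0,0,0]]]'
```

```text
time_s: 7.08
eef_pos: [0.5007, 0.0619, 0.045]
orientation: [-2.33, -2.103, 0.012]
ft_force: [-0.5, 0.5, 1.0]
width: 0.0871
time_s: 7.75
eef_pos: [0.5028, 0.0631, 0.0499]
orientation: [2.331, 2.105, 0.001]
ft_force: [-0.6, 0.2, 0.7]
width: 0.0417
time_s: 8.0
eef_pos: [0.5026, 0.0631, 0.0496]
orientation: [2.332, 2.105, -0.0]
ft_force: [0.2, 0.7, -1.1]
width: 0.0217
```

```bash
python3 -m inch '[[1,[-0.3,0,0],[0,0,0]],[1,[-0.3,0,0],[0,0,0]],[1,[-0.3,0,0],[0,0,0]],[1,[-0.3,0,0],[0,0,0]],[1,[-0.3,0,0],[0,0,0]]]'
```

```text
time_s: 8.42
eef_pos: [0.4995, 0.063, 0.0496]
orientation: [-2.332, -2.105, 0.0]
ft_force: [-0.8, 0.2, 1.1]
width: 0.0138
```

```bash
python3 -m inch '[[1,[-0.05,-0.5,0],[0,0,0]],[1,[-0.15,-1.5,0],[0,0,0]],[1,[-0.25,-2.5,0],[0,0,0]],[1,[-0.35,-3.5,0],[0,0,0]],[1,[-0.45,-4.5,0],[0,0,0]],[1,[-0.55,-5.5,0],[0,0,0]],[1,[-0.65,-6.5,0],[0,0,0]],[1,[-0.75,-7.5,0],[0,0,0]]]' && python3 -m inch '[[1,[-0.1,-1,0],[0,0,0]],[1,[-0.2,-2,0],[0,0,0]],[1,[-0.3,-3,0],[0,0,0]],[1,[-0.4,-4,0],[0,0,0]],[1,[-0.5,-5,0],[0,0,0]],[1,[-0.6,-6,0],[0,0,0]],[1,[-0.75,-7.5,0],[0,0,0]],[1,[-0.8,-8,0],[0,0,0]]]'&& python3 -m inch '[[1,[0,0,0],[0,0,0]],[1,[0,0,0],[0,0,0]]]'; python3 look.py scene s3
```

```text
time_s: 9.08
eef_pos: [0.4919, -0.0132, 0.0496]
orientation: [2.332, 2.105, -0.0]
ft_force: [-0.2, 2.2, 0.0]
width: 0.0139
time_s: 9.75
eef_pos: [0.4836, -0.0947, 0.0496]
orientation: [2.334, 2.102, -0.002]
ft_force: [-0.2, 1.3, -0.7]
width: 0.0139
time_s: 9.92
eef_pos: [0.484, -0.0931, 0.0496]
orientation: [2.333, 2.103, -0.001]
ft_force: [-0.0, -1.4, -0.1]
width: 0.0139
9.9167 [ 0.484  -0.0931  0.0496] [ 2.3325e+00  2.1033e+00 -1.4000e-03] [-0.22  0.15  0.38  2.04 -0.07  0.96  0.09]
```

View pics/s3.png

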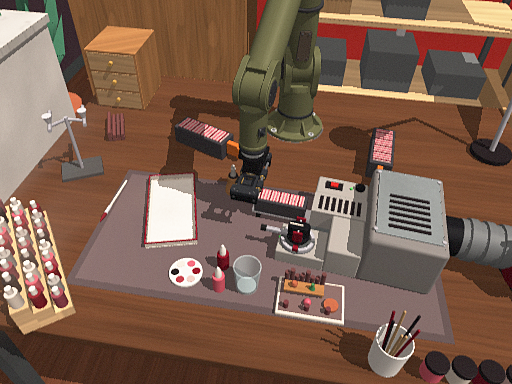

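The cassette is out on the shelf, with pleats visible at about (280,200). I'm letting go, lifting, and looking down from above the body.

```bash
python3 -m inch '[[0,[0,0,0],[0,0,0]],[0,[0,0,0],[0,0,0]],[0,[0,0,0],[0,0,0]],[0,[0,0,0],[0,0,0]],[0,[0,0,0],[0,0,0]],[0,[0,0,0],[0,0,0]],[0,[0,0,0],[0,0,0]]]'; python3 -m inch '[[0,[0,0,2],[0,0,0]],[0,[0,0,6],[0,0,0]],[0,[0,0,10],[0,0,0]],[0,[0,0,14],[0,0,0]],[0,[0,0,17],[0,0,0]],[0,[0,0,17],[0,0,0]],[0,[0,0,17],[0,0,0]]]'; python3 look.py wrist w4; python3 look.py top t4
```

```text
time_s: 10.55
eef_pos: [0.4842, -0.0918, 0.0496]
orientation: [2.332, 2.106, 0.0]
ft_force: [-1.0, -0.1, -0.3]
width: 0.0524
time_s: 11.13
eef_pos: [0.4854, -0.0921, 0.2216]
orientation: [2.33, 2.103, 0.006]
ft_force: [-0.8, 1.3, -0.8]
width: 0.0861
11.1333 [ 0.4854 -0.0921  0.2216] [2.3296 2.1034 0.0055] [-0.24 -0.03  0.37  1.84  0.01  1.32  0.03]
11.1833 [ 0.4842 -0.0919  0.2196] [2.3316e+00 2.1051e+00 1.1000e-03] [-0.24 -0.02  0.37  1.85  0.01  1.32  0.03]
```

View pics/w4.png

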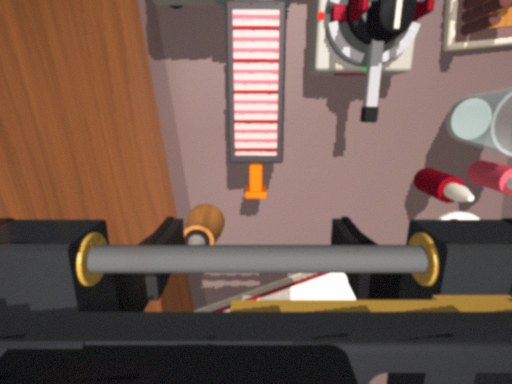

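Wrist view: the cassette body spans columns 228–283 with its front edge at row 162, the pull is below at (256,180), and the latch arm runs parallel to it at (373,80).

```bash
python3 - <<'E'
from h import *; import pickle
i=pickle.load(open("pics/w4.pkl","rb")); f=lambda u,v,z:onz("w",u,v,z,i)[:2]
L=f(227.5,162,.08);R=f(283.5,162,.08);L2=f(228,5,.08);R2=f(284,5,.08)
print(L,R,np.linalg.norm(R-L),L2,R2)
d=((L2-L)+(R2-R)); d/=np.linalg.norm(d); c=(L+R)/2+.075*d; print("dir a",np.degrees(np.arctan2(d[0],d[1])),"centre",c)
print("pull mid",f(256,180,.074), "arm dir",np.degrees(np.arctan2(*(f(377,45,.074)-f(370.5,110,.074)))))
im=cv2.imread("pics/t4.png"); hsv=cv2.cvtColor(im,cv2.COLOR_BGR2HSV)
# tray rim outer outline in first top picture (rim top z=.0225)
t0=cv2.imread("pics/top0.png"); h=cv2.cvtColor(t0,cv2.COLOR_BGR2HSV)
m=cv2.inRange(h,(0,0,140),(180,70,255)); n,l,s,ce=cv2.connectedComponentsWithStats(m); k=l[190,326]
W=np.array([onz("top",x,y,.0045)[:2] for y,x in np.argwhere(l==k)],np.float32); print("tray floor",cv2.minAreaRect(W),W.mean(0))
E
```

```text
[ 0.45816412 -0.07175518] [ 0.51543269 -0.07766802] 0.057573005216783206 [0.47693536 0.07041156] [0.52725893 0.06530235]
dir a 6.124854320444738 centre [ 4.94800563e-01 -1.39719075e-04]
pull mid [ 0.48518948 -0.09509226] arm dir 6.134425946175086Traceback (most recent call last):
  File "<stdin>", line 11, in <module>
  File "h.py", line 7, in onz
    c,d=ray(n,u,v,i); return c+d*(z-c[2])/d[2]
        ~~~^^^^^^^^^
  File "h.py", line 4, in ray
    i=i or vision.camera_info(n); K=i["camera_matrix"];E=i["extrinsics"]
           ~~~~~~~~~~~~~~~~~~^^^
ValueError: time passes only in moves, steps and waits
```

The latch arm is parallel to the cassette axis (both 6.1°), so the knob is fully open. Next is the grasp round the body.

```bash
python3 -m inch '[[0,[0.5,4,0],[0,0,0]],[0,[1,8,-2],[0,0,0]],[0,[1,9.1,-6],[0,0,0]],[0,[1,9.1,-10],[0,0,0]],[0,[1,9.1,-13.5],[0,0,0]],[0,[1,9.1,-16],[0,0,0]],[0,[1,9.1,-18],[0,0,0]],[0,[1,9.1,-18],[0,0,0]]]' && python3 -m inch '[[1,[0,0,0],[0,0,0]],[1,[0,0,0],[0,0,0]],[1,[0,0,0],[0,0,0]],[1,[0,0,0],[0,0,0]],[1,[0,0,0],[0,0,0]],[1,[0,0,0],[0,0,0]],[1,[0,0,0],[0,0,0]],[1,[0,0,0],[0,0,0]]]'
python3 - <<'E'
from h import *
i=vision.camera_info("top")
t0=cv2.imread("pics/top0.png"); h=cv2.cvtColor(t0,cv2.COLOR_BGR2HSV)
m=cv2.inRange(h,(0,0,140),(180,70,255)); n,l,s,ce=cv2.connectedComponentsWithStats(m); k=l[190,326]
W=np.array([onz("top",x,y,.0045,i)[:2] for y,x in np.argwhere(l==k)],np.float32); print("tray floor",cv2.minAreaRect(W),W.mean(0))
E
```

```text
time_s: 11.9
eef_pos: [0.4884, -0.0014, 0.0335]
orientation: [-2.327, -2.101, 0.016]
ft_force: [-1.0, -0.4, -0.5]
width: 0.0869
time_s: 12.57
eef_pos: [0.4944, -0.0008, 0.0404]
orientation: [2.332, 2.105, 0.001]
ft_force: [-1.7, 0.3, 6.7]
width: 0.0562
tray floor ((0.5276294946670532, -0.33298859000205994), (0.28152701258659363, 0.1399921178817749), 16.1011905670166) [ 0.524992   -0.33368877]
```

```bash
python3 -m inch '[[1,[0,0,0],[0,0,0]],[1,[0,0,0],[0,0,0]],[1,[0,0,1],[0,0,0]],[1,[0,0,2.5],[0,0,0]],[1,[0,0,4.5],[0,0,0]],[1,[0,0,7],[0,0,0]],[1,[0,0,9.5],[0,0,0]],[1,[0,0,10],[0,0,0]]]'; python3 -m inch '[[1,[0,0,0],[0,0,0]],[1,[0,0,0],[0,0,0]]]'
```

```text
time_s: 13.23
eef_pos: [0.4965, -0.0009, 0.1436]
orientation: [2.329, 2.102, 0.009]
ft_force: [1.9, -0.5, -1.3]
width: 0.0558
time_s: 13.4
eef_pos: [0.4935, -0.0009, 0.1386]
orientation: [-2.331, -2.105, 0.001]
ft_force: [-0.1, -0.9, -3.8]
width: 0.0556
```

```bash
python3 -m inch '[[1,[0.1,-0.5,1],[0,0,-0.02]],[1,[0.3,-2,2],[0,0,-0.08]],[1,[0.6,-4.5,3],[0,0,-0.16]],[1,[0.9,-7,3],[0,0,-0.25]],[1,[1.2,-9.5,3],[0,0,-0.34]],[1,[1.5,-12,3],[0,0,-0.43]],[1,[1.8,-14.5,3],[0,0,-0.52]],[1,[2.1,-17,3],[0,0,-0.61]]]'; python3 -m inch '[[1,[0.3,-2.5,0],[0,0,-0.09]],[1,[0.6,-5,0],[0,0,-0.18]],[1,[0.9,-7.5,0],[0,0,-0.27]],[1,[1.3,-10,0],[0,0,-0.36]],[1,[1.6,-12.5,0],[0,0,-0.45]],[1,[1.9,-14.5,0],[0,0,-0.52]],[1,[2.1,-15.6,0],[0,0,-0.56]],[1,[2.1,-15.9,0],[0,0,-0.573]]]'; python3 -m inch '[[1,[0,0,0],[0,0,0]],[1,[0,0,0],[0,0,0]],[1,[0,0,0],[0,0,0]]]'; python3 look.py scene s5;python3 look.py wrist w5
```

```text
time_s: 14.07
eef_pos: [0.5142, -0.1724, 0.1685]
orientation: [-2.859, -1.299, 0.004]
ft_force: [0.5, 1.0, -3.4]
width: 0.0557
time_s: 14.73
eef_pos: [0.5349, -0.3324, 0.1684]
orientation: [3.11, 0.44, -0.004]
ft_force: [0.1, -1.1, -3.3]
width: 0.0557
time_s: 14.98
eef_pos: [0.5365, -0.3279, 0.1693]
orientation: [-3.107, -0.452, 0.0]
ft_force: [-0.1, 0.6, -2.9]
width: 0.0558
14.9833 [ 0.5365 -0.3279  0.1693] [-3.1073e+00 -4.5180e-01  1.0000e-04] [ 0.02  0.34  0.61  1.6  -0.21  1.27 -0.62]
15.0333 [ 0.5366 -0.328   0.1695] [-3.1077e+00 -4.5170e-01 -3.0000e-04] [ 0.02  0.34  0.61  1.6  -0.2   1.27 -0.62]
```

View pics/s5.png

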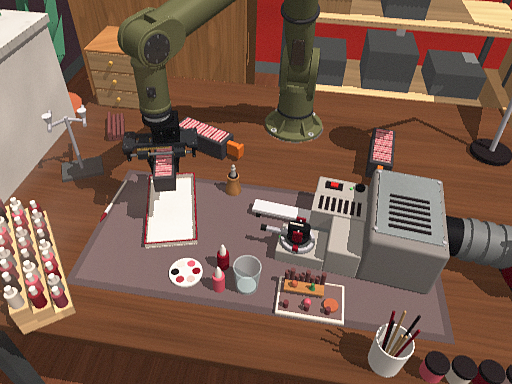

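View pics/w5.png

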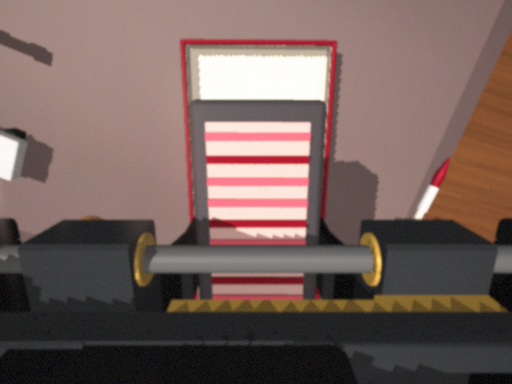

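Scene and wrist views: the cassette is held level over the tray (scene (165,165)) and the bystanders are unmoved. In the wrist view the rim spans columns 181–336 and the body 193–324, so it is centred and square. I'm lowering it.

```bash
python3 -m inch '[[1,[0,0,-1.5],[0,0,0]],[1,[0,0,-4],[0,0,0]],[1,[0,0,-7],[0,0,0]],[1,[0,0,-9.5],[0,0,0]],[1,[0,0,-11.5],[0,0,0]],[1,[0,0,-13],[0,0,0]],[1,[0,0,-14],[0,0,0]],[1,[0,0,-14.3],[0,0,0]]]'; python3 -m inch '[[1,[0,0,0],[0,0,0]],[1,[0,0,-0.2],[0,0,0]],[1,[0,0,-0.3],[0,0,0]],[1,[0,0,-0.4],[0,0,0]],[1,[0,0,-0.5],[0,0,0]],[1,[0,0,-0.5],[0,0,0]]]'
```

```text
time_s: 15.75
eef_pos: [0.5354, -0.3284, 0.0249]
orientation: [-3.107, -0.449, 0.003]
ft_force: [-0.5, 0.4, -3.3]
width: 0.0562
time_s: 16.25
eef_pos: [0.5363, -0.33, 0.0219]
orientation: [3.109, 0.448, 0.001]
ft_force: [0.6, 0.4, -3.2]
width: 0.0557
```

```bash
python3 -m inch '[[1,[0,0,-0.1],[0,0,0]],[1,[0,0,-0.2],[0,0,0]],[1,[0,0,-0.3],[0,0,0]],[1,[0,0,-0.4],[0,0,0]],[1,[0,0,-0.4],[0,0,0]]]';python3 -m inch '[[1,[0,0,-0.1],[0,0,0]],[1,[0,0,-0.2],[0,0,0]],[1,[0,0,-0.2],[0,0,0]]]'
```

```text
time_s: 16.67
eef_pos: [0.536, -0.3298, 0.0172]
orientation: [-3.109, -0.447, 0.001]
ft_force: [0.3, -0.1, -4.0]
width: 0.0559
time_s: 16.92
eef_pos: [0.536, -0.3298, 0.0153]
orientation: [-3.109, -0.447, 0.001]
ft_force: [-0.2, 0.1, -3.5]
width: 0.0557
```

```bash
python3 -m inch '[[1,[0,0,-0.1],[0,0,0]],[1,[0,0,-0.1],[0,0,0]]]';python3 -m inch '[[1,[0,0,-0.1],[0,0,0]],[1,[0,0,-0.1],[0,0,0]]]'
```

```text
time_s: 17.08
eef_pos: [0.5362, -0.33, 0.0146]
orientation: [3.109, 0.447, 0.0]
ft_force: [0.1, 0.2, -2.4]
width: 0.056
time_s: 17.25
eef_pos: [0.5363, -0.33, 0.0145]
orientation: [-3.109, -0.447, -0.001]
ft_force: [-1.9, 2.1, 5.3]
width: 0.0555
```

Contact is felt: the vertical force went from −3 to +5 N. I'm releasing and rising.

```bash
python3 -m inch '[[0.1,[0,0,0],[0,0,0]],[0.1,[0,0,0],[0,0,0]],[0.1,[0,0,0],[0,0,0]],[0.1,[0,0,0],[0,0,0]],[0.1,[0,0,0],[0,0,0]],[0.1,[0,0,0],[0,0,0]],[0.1,[0,0,0],[0,0,0]]]'; python3 -m inch '[[0.1,[0,0,1],[0,0,0]],[0.1,[0,0,3],[0,0,0]],[0.1,[0,0,6],[0,0,0]],[0.1,[0,0,10],[0,0,0]],[0.1,[0,0,14],[0,0,0]],[0.1,[-4,0,18],[0,0,0]],[0.1,[-8,0,18],[0,0,0]],[0.1,[-8,0,18],[0,0,0]]]'; python3 look.py scene s6; python3 look.py top t6;python3 look.py wrist w6; python3 - <<'E'
import cv2,numpy as np
a=cv2.imread("pics/s6.png")[150:310,90:350]; a=cv2.resize(a,(520,320)); b=cv2.imread("pics/w6.png"); b=cv2.resize(b,(280,210))
t=cv2.imread("pics/t6.png")[100:250,80:400]; t=cv2.resize(t,(560,262))
c=np.zeros((600,800,3),np.uint8); c[:320,:520]=a;c[:210,520:]=b;c[330:592,:560]=t
cv2.imwrite("pics/m6.png",c)
E
```

```text
time_s: 17.83
eef_pos: [0.5361, -0.33, 0.0135]
orientation: [3.109, 0.447, -0.0]
ft_force: [0.0, -0.4, -0.5]
width: 0.0779
time_s: 18.5
eef_pos: [0.4516, -0.3331, 0.1974]
orientation: [3.109, 0.439, 0.004]
ft_force: [-0.2, -2.0, -1.0]
width: 0.0781
18.5 [ 0.4516 -0.3331  0.1974] [3.1087 0.4387 0.0036] [-0.    0.16  0.66  1.74 -0.1   1.28 -0.61]
18.55 [ 0.4515 -0.3326  0.1966] [3.1103 0.438  0.0036] [-0.    0.16  0.66  1.74 -0.1   1.28 -0.61]
18.6 [ 0.454  -0.3314  0.1956] [3.1102 0.4412 0.0049] [-0.    0.16  0.66  1.73 -0.11  1.28 -0.61]
```

View pics/m6.png

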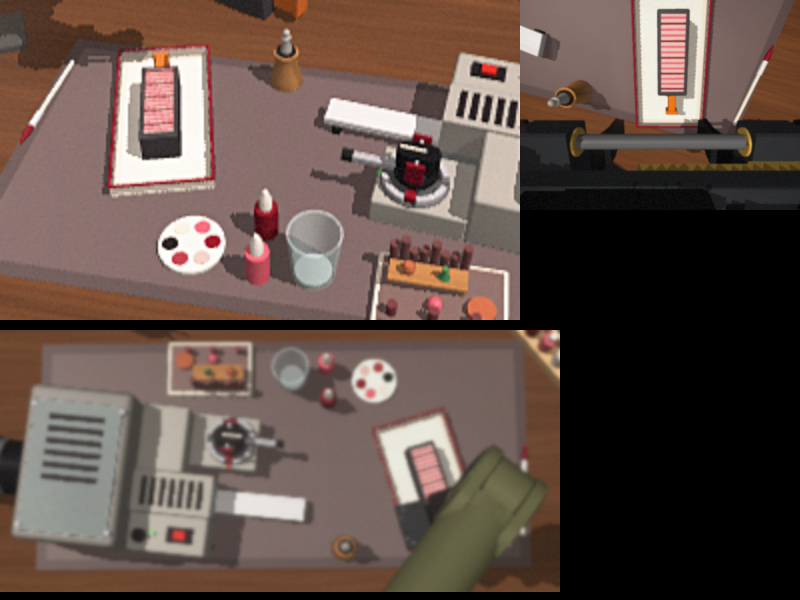

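```bash
python3 -m inch '[[0.1,[0,0,0],[0,0,0]],[0.1,[0,0,0],[0,0,0]],[0.1,[0,0,0],[0,0,0]],[0.1,[0,0,0],[0,0,0]]]'; python3 -c "
from rig import bot
print(bot.finish_job())"
```

```text
time_s: 18.98
eef_pos: [0.4567, -0.3295, 0.1928]
orientation: [-3.109, -0.449, 0.002]
ft_force: [0.0, 0.6, -0.1]
width: 0.0783
the job is handed in; nothing more can be done
None
```

The filter cassette is out of the extractor and lying released in the cream tray. I handed the job in at about 19 s; no verdict is reported.

- **Latch:** I squeezed both tabs and turned the knob anticlockwise until the torque rose at the end stop, then let go. In the next close view the latch arm ran parallel to the drawn cassette (both 6.1°). The tabs' travel was never measured after release; I only saw them in the pictures.
- **Cassette:** I drew it about 156 mm onto the shelf by the orange pull and let go. I then gripped it round the body (56 mm), carried it level and lowered it until contact, where the end-of-call reading was about 5 N.
- **Last checks:** The final pictures show it flat and square inside the tray, by the commanded move about 10 mm off the middle. The knob is still open, and the paints, brush, jar, palette and models look unmoved by eye. The wrist force was near zero with the arm well clear. No checks failed or disagreed.

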